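# Hang the folded cover and hold the clip open over its fold

## Robot

A 6-joint arm with a two-finger parallel gripper is mounted at the origin on a cart in front of the work surface, level with it; the furniture and walls round the work are solid. World frame = base frame: x ahead of the robot, y to its left, z up, the work surface at z = 0. Lengths are in m, angles in rad, forces in N, time in s.
With the tool pointing down it reaches from about 0.35 to 0.85 m from the base axis. Payload 8.1 kg.
Tool frame: the origin (TCP) lies on the centre line of the jaws, within the pads' length; the fingertips stand 17 mm ahead of it and the grasp point (between the pads) lies 2 mm behind it; z points along the fingers, y is the line along which they close (so a half turn about z gives the same grasp; the last joint's range is limited). The gripper opens to 93 mm and grips with 3 to 60 N. Pads are 15 mm wide; open, the fingers measure 128 mm over their backs; the gripper's body (75 mm by 188 mm) begins 65 mm behind the grasp point.
Start: joints at [-1.427, 0.13, 1.488, -0, 1.523, -0.085], TCP at [0.136, -0.584, 0.236] pointing down, gripper open.
Joint ranges: [-2.96, 2.96], [-0.89, 2.26], [0.02, 2.5], [-1.34, 4.48], [0, 2.73], [-2.66, 2.66]. Speed limits (rad/s): [2.39, 2.39, 2.79, 3.14, 3.14, 3.14].

## Interface

Orientations are given as a rotation vector (axis times angle).
In Python, from plant import status, eyes, robot gives the robot as it stands. The module is installed in compiled form; this text tells all that it offers.
- The arm moves only by the tool servo_tool, never from a script. Its argument "plan" is text: rows parted by semicolons, each of 4 numbers parted by spaces: the shift along the tool's x, y, z in m, then the turn about the tool's z in degrees. A call has 1 to 12 rows; each row is the pose to reach, as a shift and turn from the pose commanded when the call began, along the tool's axes at that moment; what a row does not reach only later rows make up. A row lasts 1/12 s, in which the tool goes at most 41.7 mm and 7.16 degrees, less where a joint would pass 70% of its speed; a pose out of reach is approached as far as the arm can. A call with a gripper value outside its range is refused whole. "grip" is the closure, from -1 (fully open) to 1 (shut), set as the call begins (left out, the last holds). The fingers move at their own pace and stop on an object; "grip_force" is the grip in N (left out, the last holds). Time passes only in rows, so rows that repeat a pose let the fingers close. It gives the time, the measured TCP pose, the force, the opening and the grip force at its end, in the units of the state.
- status.read_state(): the state, without advancing time (a new reading comes with each control period).
- eyes.read_camera(name): name is "side" or "top" or "wrist"; returns a dict with "image" (420x560x3 uint8, blue, green, red), "fovy" (degrees; the focal length in pixels is half the picture's height over the tangent of half this angle, whatever the lens; pixels are square), "cx", "cy" (the principal point, pixels), "world_from_camera" (4x4, takes a point from camera to world coordinates); the wrist camera has in their place "hand_eye" (4x4, takes a point from camera to tool coordinates, whose origin is the TCP and whose axes are the flange's). Camera axes: x right, y down, z forward; pixel columns grow to the right and rows downward; lengths in m; the calibration is good to about 2 mm. The wrist camera is an equidistant fisheye: a pixel r from the principal point sees the ray r / f radians off the axis. A picture is of the moment at which its call begins: read the wrist's pose just before it. There is no depth.
- robot.close_job(): hands the job in; it is judged then, once.
The state is a dict: "t": time; "q": joint angles; "dq": joint speeds; "joint_torque": joint torques, N m; "tool_pos": TCP position; "orientation": TCP orientation; "force": force on the tool from outside, world axes, zero at the start; "wrist_torque": the same for the moment, N m; "opening": finger opening in m; "gripper_force": force on a finger pad.
Only numpy, scipy, OpenCV 4.12 (cv2) and the standard library are available. Lean on these libraries where they do the work, as an engineer would, in place of code of your own. Each camera call takes 0.05 s, during which the arm holds its last target. There are 200 camera calls.

## Task

Hang the folded cardboard cover astride the bar of the small rail stand, at the middle of the bar, and let go of it. Then squeeze the big spring clip open, take it off the upright strip it bites on, and bring it down over the middle of the cover's folded top edge so that its wide open jaws reach well down on both sides of the fold without touching the cover. The program finishes there, still holding the clip squeezed open in the gripper; do not let it close on the cover, and leave the label roll, stapler and stamp alone.

Things in the scene. Friction and masses are not known exactly. Their poses are not given: they have to be found in the camera images.
- rail: Fixed steel rail stand: a round bar 8 mm thick and 240 mm long between two posts (ball ends up to 176 mm high; posts at 120 mm either side of the middle). Origin on the desk under the middle of the bar; its y axis runs along the bar. Between the rail and the other things stands a wooden card-index box 145 mm high: carry things over it.
- bar_mid (a point): Middle of the rail's bar, on the bar's axis, 160 mm above the desk; axes as rail.
- cover: Stiff folded kraft-board cover standing like a tent, about 60 g, 78 mm high. The fold is a straight ridge 110 mm long (y) and 16 mm wide outside (x), 11 mm inside; sides go straight down 25 mm, then two leaves splay to 44 mm at the feet. Board 2.5 mm (3 mm at the ridge). Open below and at both ends. Origin: centre of underside, z up. A half turn makes no difference.
- cover_ridge (a point): Centre of the top of the cover's ridge, 78 mm above the cover's origin; axes as cover. When the cover hangs on the bar this point is 7 mm above the bar's axis.
- clip_rest: Fixed rest for the clip: a wooden foot 70 x 100 x 12 mm with an upright aluminium strip 5 mm thick (x), 75 mm long (y), top edge 62 mm above the desk. Origin under its centre.
- clip: Steel spring clip, about 60 g, like a large clothes peg, biting jaws down on the rest's strip. Origin midway between its two pivots (67 mm above the desk at the start); y along the pivots, z up to the handles; jaws and handles move along x. Its 12 mm wide spine reaches 5 mm below the origin. Squeezing takes 5 N on each handle at first, 8 to 14 N at the stop; 25 N holds it there.
- clip_handles (a point): Where to squeeze the clip (it snaps shut when let go): between the handle plates, 30 mm above the clip's origin, axes as clip. Plates 24 mm wide (y), 40 mm long from the pivots. Jaws shut: handle tips 35 mm above the clip's origin, 60 mm apart over their outsides. Squeezed to the stop: plates upright and parallel, 40 mm high, about 19 mm over their outsides.
- clip_mouth (a point): Between the jaws, 18 mm below the clip's origin, axes as clip. Jaws 36 mm wide (y), shut tips 40 mm below the origin. Squeezed to the stop, the gap between the jaws is about 26 mm here and about 40 mm at the tips, which are then 38 mm below the clip's origin.
- jaw_a (a joint): Opening angle of the jaw on the clip's +x side, rad: 0 shut, about 0.04 biting on the strip, 0.5 at the stop.
- jaw_b (a joint): The same for the jaw on the clip's -x side; the two are linked and open alike.
- label_roll: Bystander: roll of white labels, 54 mm across, 40 mm high, on the desk. Origin under its centre.
- stapler: Bystander: desk stapler 34 x 138 x 50 mm. Origin under its centre.
- stamp: Bystander: wooden hand stamp 25 x 44 x 77 mm. Origin under its centre.

How it is judged:
On the way, in this order (a step that is already met when the one before it is completed fails the run):
1. the cover hangs astride the bar at its middle, let go, while the clip is still on its rest (x of cover_ridge in the frame of bar_mid between -0.009 and 0.009 m and y of cover_ridge in the frame of bar_mid between -0.03 and 0.03 m and z of cover_ridge in the frame of bar_mid between 0.001 and 0.012 m and angle between the y axis of cover and the y axis of rail, either way round below 0.15 rad and angle between cover's own z axis and vertical below 0.25 rad and linear speed of cover below 0.03 m/s and contact force between cover and the arm below 0.1 N and distance between clip and clip_rest below 0.09 m), for 0.3 s.
2. the clip is squeezed open and lifted off the strip (value of joint jaw_a above 0.3 rad and contact force between clip and the fingers above 3 N and contact force between clip and clip_rest below 0.1 N and height (world z) of clip above 0.12 m), for 0.2 s.
At the end, for the whole second after the job is handed in: Cover untouched astride the bar, within 30 mm of its middle. Clip gripped (over 3 N), jaws over 0.4 rad open, within 25 mm of the ridge middle along it and 10 mm across, origin 0 to 28 mm above the ridge top, in line and upright within 0.25 rad, touching neither cover nor rail; all at rest (x of cover_ridge in the frame of bar_mid between -0.009 and 0.009 m and y of cover_ridge in the frame of bar_mid between -0.03 and 0.03 m and z of cover_ridge in the frame of bar_mid between 0.001 and 0.012 m and angle between the y axis of cover and the y axis of rail, either way round below 0.15 rad and angle between each of cover, clip's own z axis and vertical below 0.25 rad and linear speed of each of cover, clip below 0.03 m/s and contact force between cover and the arm below 0.1 N and value of joint each of jaw_a, jaw_b above 0.4 rad and contact force between clip and the fingers above 3 N and contact force between clip and cover below 0.3 N and contact force between clip and rail below 0.3 N and x of clip in the frame of cover_ridge between -0.01 and 0.01 m and y of clip in the frame of cover_ridge between -0.025 and 0.025 m and z of clip in the frame of cover_ridge between 0 and 0.028 m and angle between the y axis of clip and the y axis of cover, either way round below 0.25 rad); the arm keeps its last pose, push and grip.
It fails at once if the clip closes on the cover (value of joint jaw_a below 0.3 rad and contact force between clip and cover above 1 N).
It fails at once if a bystander (label roll, stapler, stamp) is moved more than 30 mm (distance of any of label_roll, stapler, stamp from where it was at the start of the episode above 0.03 m).
It also fails if it takes over 64 s, if anything falls off the work surface, if the arm or the gripper's body presses on something with over 40 N, if the wrist force passes 120 N, or if a joint passes its speed limit or range.

## Working session

There is one attempt and no reset: what is moved stays moved. The work goes in short steps, Python scripts to look and compute and a tool call to move; the robot and the scene stay as the last step left them, time stands still between calls to the robot, and variables do not carry over. Pictures are saved under pics/ and viewed, at most 10 in all, crops included, and the job is handed in when it is done.

Besides the shell and the picture viewer there is one more tool, called after "Emit:" as name(argument=value, ...) on one line, values as JSON. servo_tool: Moves the arm, as the interface text tells. Its arguments: {"type":"object","properties":{"plan":{"type":"string"},"grip":{"type":"number"},"grip_force":{"type":"number"}},"required":["plan"]}

```bash
mkdir -p pics
cat > h.py <<'E'
import numpy as np, cv2
from scipy.spatial.transform import Rotation as R
from plant import status, eyes, robot
def f(c): return c["image"].shape[0]/2/np.tan(np.radians(c["fovy"])/2)
def ray(c,u,v):
    d=np.array([(u-c["cx"])/f(c),(v-c["cy"])/f(c),1.]); T=np.array(c["world_from_camera"])
    return T[:3,3],T[:3,:3]@d
def atz(c,u,v,z):
    o,d=ray(c,u,v); return o+d*(z-o[2])/d[2]
def proj(c,p):
    T=np.linalg.inv(np.array(c["world_from_camera"])); q=T[:3,:3]@np.array(p)+T[:3,3]
    return q[:2]/q[2]*f(c)+[c["cx"],c["cy"]]
def tri(a,pa,b,pb):
    o1,d1=ray(a,*pa);o2,d2=ray(b,*pb)
    s=np.linalg.lstsq(np.c_[d1,-d2],o2-o1,rcond=None)[0]
    return (o1+d1*s[0]+o2+d2*s[1])/2, np.linalg.norm(o1+d1*s[0]-o2-d2*s[1])
E
python3 - <<'E'
from h import *
import pickle
for n in ("side","top"):
    c=eyes.read_camera(n); pickle.dump(c,open(n+"0.pkl","wb")); cv2.imwrite(f"pics/{n}0.png",c["image"]); print(n,f(c),c["cx"],c["cy"],np.round(c["world_from_camera"],3).tolist())
s=status.read_state(); print(s); print(R.from_rotvec(s["orientation"]).as_matrix().round(3))
E
```

```text
side 399.21713978803575 286.0250451766219 205.47308297025728 [[-0.956, -0.167, 0.239, 0.287], [-0.291, 0.501, -0.815, 0.854], [0.017, -0.849, -0.528, 0.724], [0.0, 0.0, 0.0, 1.0]]
top 494.578155671745 279.5590632517791 208.4501035035687 [[0.024, -0.982, 0.186, 0.316], [-1.0, -0.027, -0.011, -0.113], [0.016, -0.186, -0.982, 1.472], [0.0, 0.0, 0.0, 1.0]]
{'t': 0.1, 'q': array([-1.42738968e+00,  1.31101293e-01,  1.48915655e+00, -1.24884151e-05,
        1.52298678e+00, -8.53850572e-02]), 'dq': array([-3.17972003e-04, -4.04086812e-03, -3.39485982e-03,  8.41613318e-05,
       -3.88321556e-04, -2.64523100e-04]), 'joint_torque': array([ 6.45379369e-04, -5.61344719e+01, -4.93098342e+01,  7.71530997e-02,
        2.91447993e-02, -8.06269441e-05]), 'tool_pos': array([ 0.13603821, -0.58388481,  0.23469056]), 'orientation': array([-3.11941875e+00, -3.58414345e-01,  9.48050079e-05]), 'force': array([-0.31015672, -0.52318534,  0.55045442]), 'wrist_torque': array([-0.03426207, -0.00255939,  0.03265576]), 'gripper_force': 0.0, 'opening': 0.0928282802284292}
[[ 0.974  0.227 -0.   ]
 [ 0.227 -0.974  0.002]
 [ 0.    -0.002 -1.   ]]
```

View pics/top0.png

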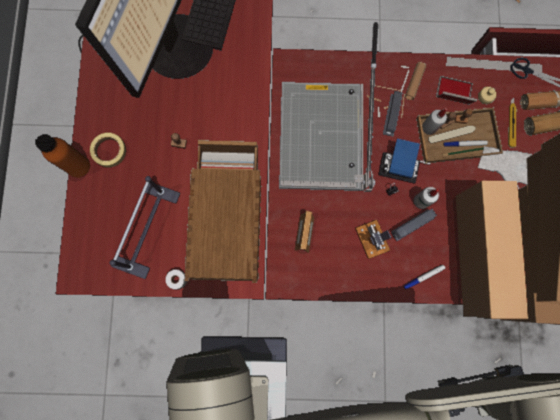

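View pics/side0.png

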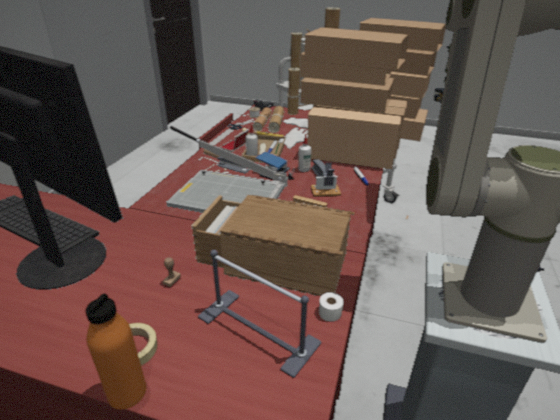

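The top view shows the rail (bar about (152,183)–(118,262)), the index box (225,220), the cover (305,230), the clip on its rest (373,238), the stapler (412,223), the label roll (176,279) and the stamp (178,142). I'll zoom in to measure them.

Run:
```python
from h import *
import pickle
t=pickle.load(open("top0.pkl","rb"))["image"]; s=pickle.load(open("side0.pkl","rb"))["image"]
def crop(im,x,y,w,h,k): return cv2.resize(im[y:y+h,x:x+w],None,fx=k,fy=k,interpolation=cv2.INTER_CUBIC)
# rail: x100..190,y165..285 ; cover/clip 290..440,y200..260
a=crop(t,100,170,80,120,5)   # 400x600
b=crop(t,295,205,100,60,4) # 400x240
c=crop(s,190,240,133,120,3) #399x360
out=np.zeros((600,800,3),np.uint8); out[:,:400]=a; out[:240,400:]=b; out[240:,400:799]=c
cv2.imwrite("pics/z1.png",out)
```

```text
(no output)
```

View pics/z1.png

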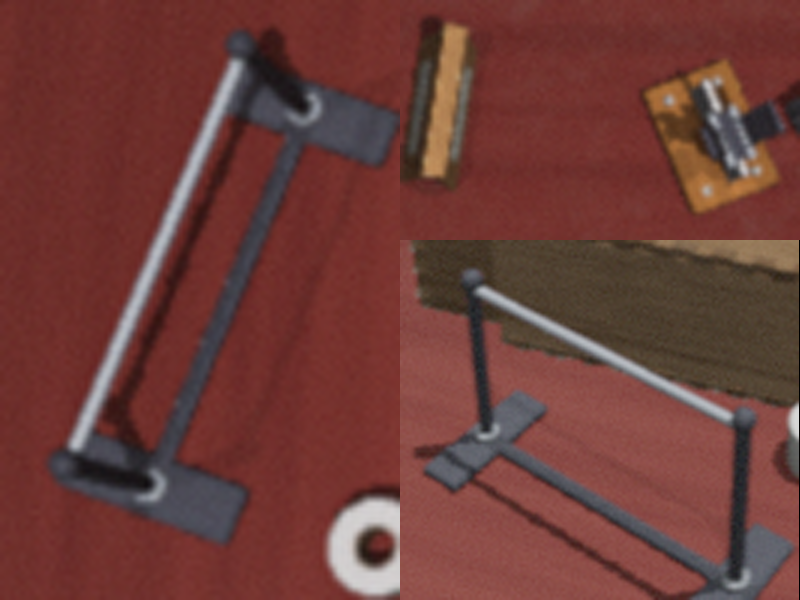

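Run:
```python
from h import *
import pickle
t=pickle.load(open("top0.pkl","rb")); s=pickle.load(open("side0.pkl","rb"))
A=lambda X,Y:(100+(X+.5)/5-.5,170+(Y+.5)/5-.5)
B=lambda X,Y:(295+(X-400+.5)/4-.5,205+(Y+.5)/4-.5)
C=lambda X,Y:(190+(X-400+.5)/3-.5,240+(Y-240+.5)/3-.5)
np.set_printoptions(precision=4,suppress=True)
p1=tri(t,A(240,43),s,C(473,280)); p2=tri(t,A(65,465),s,C(743,420)); print("balls",p1,p2,(p1[0]+p2[0])/2,np.linalg.norm(p1[0]-p2[0]))
d=p1[0]-p2[0];print("yaw",np.degrees(np.arctan2(d[1],d[0])))
e=[atz(t,*A(238,60),.16),atz(t,*A(76,448),.16)];d=e[0]-e[1];print("bar",e,np.degrees(np.arctan2(d[1],d[0])),(e[0]+e[1])/2)
e=[atz(t,*B(455.5,26),.078),atz(t,*B(434,178.5),.078)];d=e[0]-e[1];print("cover",e,np.linalg.norm(d),np.degrees(np.arctan2(d[1],d[0])),(e[0]+e[1])/2)
q=np.array([atz(t,*B(*x),.012) for x in[(642,92),(725,60),(778,183),(698,213)]]);d=q[0]+q[1]-q[2]-q[3];print("rest",q.mean(0),np.degrees(np.arctan2(d[1],d[0])),np.linalg.norm(q[0]-q[3]),np.linalg.norm(q[0]-q[1]))
```

```text
balls (array([0.6361, 0.2307, 0.1647]), np.float64(0.003833562813303849)) (array([0.4078, 0.3063, 0.1637]), np.float64(0.00041776809061212447)) [0.5219 0.2685 0.1642] 0.24051847559247655
yaw -18.30199324868175
bar [array([0.6297, 0.233 , 0.16  ]), array([0.4173, 0.3025, 0.16  ])] -18.12543298418061 [0.5235 0.2677 0.16  ]
cover [array([ 0.5752, -0.2125,  0.078 ]), array([ 0.4651, -0.1987,  0.078 ])] 0.11088326010250787 -7.132622302532061 [ 0.5201 -0.2056  0.078 ]
rest [ 0.5088 -0.4085  0.012 ] 23.704383034135716 0.09836172666574686 0.06770590308110572
```

```bash
cat >> h.py <<'E'
def goto(tgt,yaw,cur=None,cyaw=None):
    "shift+turn to bring (commanded) tool to tgt with tool x at yaw deg"
    s=status.read_state(); M=R.from_rotvec(s["orientation"]).as_matrix()
    if cur is None: cur=s["tool_pos"]
    if cyaw is None: cyaw=np.degrees(np.arctan2(M[1,0],M[0,0]))
    print("shift mm",(M.T@(np.array(tgt)-cur)*1e3).round(1),"turn",round(cyaw-yaw,2),"t",s["t"],"pos",s["tool_pos"].round(4),"yaw",round(cyaw,2),"open",s["opening"])
E
python3 -c "
from h import *
goto([.52,-.2056,.16],-7.1,[.136,-.584,.236])"
```

```text
shift mm [ 459.8 -281.3   76.5] turn 20.21 t 0.1 pos [ 0.136  -0.5839  0.2347] yaw 13.11 open 0.0928282802284292
```

Emit:
servo_tool(plan="0.01 -0.006 0 1; 0.035 -0.02 0.002 3; 0.065 -0.04 0.005 6; 0.095 -0.058 0.01 9; 0.125 -0.076 0.015 12; 0.155 -0.095 0.02 14; 0.185 -0.113 0.025 16; 0.215 -0.131 0.03 18; 0.245 -0.15 0.035 20; 0.275 -0.168 0.04 20.2; 0.3 -0.184 0.043 20.2; 0.31 -0.19 0.045 20.2", grip=-1)

```text
t: 1.1
tool_pos: [0.3967, -0.3258, 0.1897]
orientation: [-3.134, 0.19, 0.001]
force: [-0.6, -0.5, -0.5]
opening: 0.0929
gripper_force: 0.0
```

```bash
python3 -c "
from h import *
goto([.52,-.2056,.16],-7.1)"
```

```text
shift mm [ 107.9 -134.2   29.9] turn 0.16 t 1.1 pos [ 0.3967 -0.3258  0.1897] yaw -6.94 open 0.09287575479851724
```

Emit:
servo_tool(plan="0.015 -0.02 0.005 0; 0.035 -0.045 0.01 0; 0.06 -0.075 0.016 0; 0.085 -0.105 0.022 0; 0.1 -0.125 0.027 0.1; 0.107 -0.133 0.029 0.1; 0.108 -0.134 0.029 0.1; 0.108 -0.134 0.029 0.1")

```text
t: 1.77
tool_pos: [0.5182, -0.2097, 0.1613]
orientation: [3.135, -0.195, -0.002]
force: [-0.1, -1.1, -0.4]
opening: 0.0932
gripper_force: 0.0
```

```bash
python3 -c "
from h import *
import pickle
goto([.52,-.2056,.073],-7.1)
s=status.read_state()
c=eyes.read_camera('wrist');c['s']=s;pickle.dump(c,open('w1.pkl','wb'));print(f(c),c['cx'],c['cy'],np.round(c['hand_eye'],3).tolist())
cv2.imwrite('pics/w1.png',c['image'])"
```

```text
shift mm [ 1.3 -4.4 88.3] turn -0.04 t 1.7667 pos [ 0.5182 -0.2097  0.1613] yaw -7.14 open 0.09324724298205446
325.19226210127806 285.2118029756771 212.28884442205324 [[0.0, -0.962, -0.272, 0.076], [1.0, -0.0, 0.002, 0.001], [-0.002, -0.272, 0.962, -0.149], [0.0, 0.0, 0.0, 1.0]]
```

View pics/w1.png

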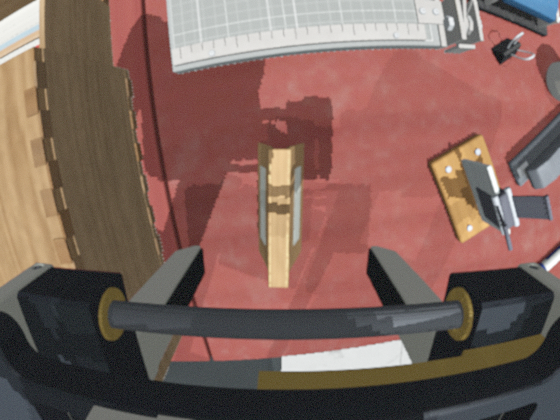

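The cover's ridge runs from (281,149) to (279,286), nearly parallel to the tool x axis. The clip, on its rest, is at about (500,205).

```bash
cat >> h.py <<'E'
def wray(c,u,v):
    s=c["s"]; H=np.array(c["hand_eye"]); x=np.array([u-c["cx"],v-c["cy"]]); r=np.hypot(*x); th=r/f(c)
    d=np.r_[x/r*np.sin(th),np.cos(th)]; M=R.from_rotvec(s["orientation"]).as_matrix()
    return M@H[:3,3]+s["tool_pos"], M@H[:3,:3]@d
def watz(c,u,v,z):
    o,d=wray(c,u,v); return o+d*(z-o[2])/d[2]
E
python3 -c "
from h import *
import pickle
c=pickle.load(open('w1.pkl','rb'))
a=watz(c,281,149,.078);b=watz(c,279,286.5,.078);d=a-b
print(a,b,(a+b)/2,np.linalg.norm(d),np.degrees(np.arctan2(d[1],d[0])))
goto([*((a+b)/2)[:2],.073],-7.1)
im=c['image'][115:265,410:560];t=pickle.load(open('top0.pkl','rb'))['image'][210:265,350:405]
cv2.imwrite('pics/z2.png',np.hstack([cv2.resize(im,(400,400),interpolation=2),cv2.resize(t,(400,400),interpolation=2)]))
"
```

```text
[ 0.57453918 -0.21475523  0.078     ] [ 0.46632579 -0.19919761  0.078     ] [ 0.52043248 -0.20697642  0.078     ] 0.10932601698349323 -8.181240535897086
shift mm [ 2.1 -3.7 88.7] turn -0.1 t 1.8167 pos [ 0.518  -0.2104  0.1617] yaw -7.2 open 0.09318779145052063
```

View pics/z2.png

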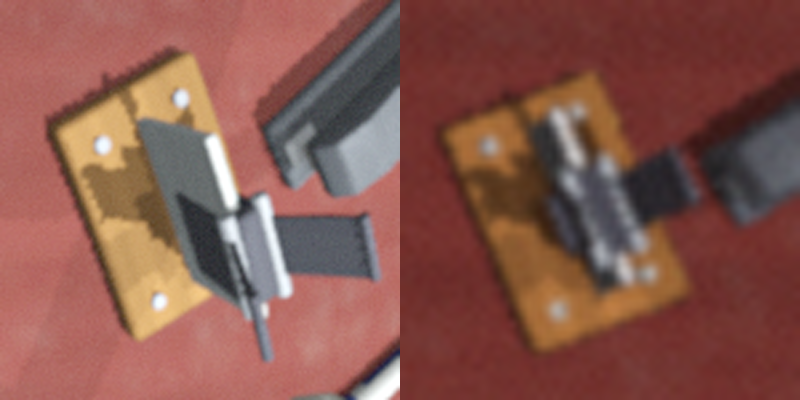

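Emit:
servo_tool(plan="0.001 -0.002 0.01 0.2; 0.002 -0.004 0.025 0.4; 0.002 -0.004 0.045 0.4; 0.002 -0.004 0.062 0.4; 0.002 -0.004 0.076 0.4; 0.002 -0.004 0.085 0.4; 0.002 -0.004 0.088 0.4; 0.002 -0.004 0.088 0.4")

```text
t: 2.48
tool_pos: [0.5202, -0.2061, 0.0728]
orientation: [-3.134, 0.21, 0.002]
force: [0.3, 0.2, -0.2]
opening: 0.0929
gripper_force: 0.0
```

Emit:
servo_tool(plan="0 0 0 0;0 0 0 0;0 0 0 0;0 0 0 0;0 0 0 0;0 0 0 0;0 0 0 0;0 0 0 0;0 0 0 0;0 0 0 0;0 0 0 0;0 0 0 0", grip=1, grip_force=12)

```text
t: 3.48
tool_pos: [0.5211, -0.2056, 0.0736]
orientation: [-3.135, 0.208, 0.0]
force: [0.2, 1.4, -0.2]
opening: 0.0176
gripper_force: 0.0
```

Emit:
servo_tool(plan="0 0 0 0;0 0 0 0;0 0 0 0;0 0 0 0")

```text
t: 3.82
tool_pos: [0.5211, -0.2056, 0.0736]
orientation: [-3.135, 0.208, 0.0]
force: [-0.7, -0.2, -1.4]
opening: 0.0157
gripper_force: 12.0
```

Emit:
servo_tool(plan="0 0 -0.005 0; 0 0 -0.02 0; 0 0 -0.045 0; 0 0 -0.075 0; 0 0 -0.105 0; 0 0 -0.135 0; 0 0 -0.165 0; 0 0 -0.19 0; 0 0 -0.21 0; 0 0 -0.222 0; 0 0 -0.227 0; 0 0 -0.227 0")

```text
t: 4.82
tool_pos: [0.5215, -0.2058, 0.3017]
orientation: [3.134, -0.208, 0.002]
force: [-0.1, 0.0, -1.4]
opening: 0.016
gripper_force: 12.0
```

```bash
python3 -c "
from h import *
goto([.522,.268,.3],-18.2)"
```

```text
shift mm [ -62.1 -469.7    1.3] turn 10.61 t 4.8167 pos [ 0.5215 -0.2058  0.3017] yaw -7.59 open 0.01600864515751185
```

Emit:
servo_tool(plan="0 -0.008 0 0; -0.003 -0.025 0 1; -0.006 -0.05 0 2; -0.01 -0.08 0 3; -0.014 -0.11 0 4; -0.018 -0.14 0 5; -0.022 -0.17 0 6; -0.026 -0.2 0 7; -0.03 -0.23 0 8; -0.034 -0.26 0 9; -0.038 -0.29 0 10; -0.042 -0.32 0 10.6")

```text
t: 5.82
tool_pos: [0.5204, 0.119, 0.2983]
orientation: [3.101, -0.498, -0.005]
force: [0.0, -0.2, -1.4]
opening: 0.0157
gripper_force: 12.0
```

Emit:
servo_tool(plan="0 -0.026 0 0; 0.002 -0.05 0 0; 0.004 -0.075 0 0; 0.006 -0.097 0 0; 0.008 -0.115 0 0; 0.009 -0.126 0 0; 0.01 -0.132 0 0; 0.01 -0.132 0 0; 0.01 -0.132 0 0")

```text
t: 6.57
tool_pos: [0.5721, 0.239, 0.2998]
orientation: [3.101, -0.496, -0.002]
force: [0.7, 0.6, -0.7]
opening: 0.0156
gripper_force: 12.0
```

```bash
python3 -c "
from h import *
goto([.522,.268,.3],-18.2)"
```

```text
shift mm [-56.7 -12.   -0.1] turn 0.01 t 6.5667 pos [0.5721 0.239  0.2998] yaw -18.19 open 0.015568923518552004
```

Emit:
servo_tool(plan="-0.01 -0.002 0 0; -0.025 -0.005 0 0; -0.04 -0.009 0 0; -0.05 -0.011 0 0; -0.056 -0.012 0 0; -0.057 -0.012 0 0; -0.057 -0.012 0 0; -0.057 -0.012 0 0")

```text
t: 7.23
tool_pos: [0.5223, 0.2684, 0.3008]
orientation: [3.102, -0.497, 0.001]
force: [-0.7, 1.0, -0.6]
opening: 0.0156
gripper_force: 12.0
```

```bash
python3 -c "
from h import *
import pickle
goto([.522,.268,.3],-18.2)
s=status.read_state();c=eyes.read_camera('wrist');c['s']=s;pickle.dump(c,open('w2.pkl','wb'))
t=eyes.read_camera('top');pickle.dump(t,open('t2.pkl','wb'))
k=cv2.resize(t['image'][150:300,90:240],(240,240),interpolation=2)
o=np.zeros((420,800,3),np.uint8);o[:,:560]=c['image'];o[:240,560:]=k
cv2.imwrite('pics/w2.png',o)"
```

```text
shift mm [-0.1  0.4  0.8] turn 0.01 t 7.2333 pos [0.5223 0.2684 0.3008] yaw -18.19 open 0.01559344158204633
```

View pics/w2.png

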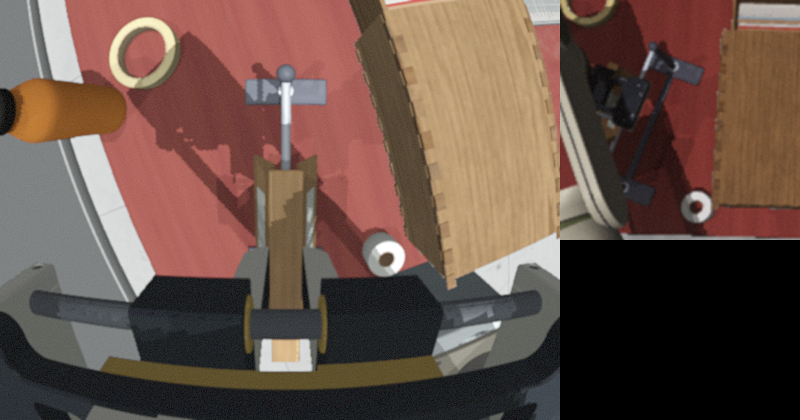

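The held cover's ridge far end is at (286,170). The bar runs up to the ball at (286,73), in line with the cover.

```bash
python3 -c "
from h import *
import pickle
c=pickle.load(open('w2.pkl','rb'))
M=R.from_rotvec(c['s']['orientation']).as_matrix()
for u,v,z in[(286.5,160,.16),(286.5,90,.16),(286,73,.164),(286,170,.305)]:
    p=watz(c,u,v,z);print(p,'tool',M.T@(p-c['s']['tool_pos']))
"
```

```text
[0.56174076 0.25306237 0.16      ] tool [0.04220866 0.00222837 0.14080032]
[0.62126239 0.23354524 0.16      ] tool [0.10484842 0.00218567 0.14083078]
[0.63545235 0.22936517 0.164     ] tool [0.11963607 0.00172607 0.136838  ]
[0.57358856 0.25030162 0.305     ] tool [ 0.05439665  0.00114309 -0.00419371]
```

Emit:
servo_tool(plan="0 0.001 0.008 0; 0 0.001 0.025 0; 0 0.001 0.045 0; 0 0.001 0.063 0; 0 0.001 0.08 0; 0 0.001 0.093 0; 0 0.001 0.104 0; 0 0.001 0.114 0; 0 0.001 0.122 0; 0 0.001 0.128 0; 0 0.001 0.132 0; 0 0.001 0.134 0")

```text
t: 8.33
tool_pos: [0.5218, 0.2676, 0.1664]
orientation: [-3.102, 0.497, 0.0]
force: [0.3, -0.0, -1.4]
opening: 0.0156
gripper_force: 12.0
```

Emit:
servo_tool(plan="0 0 0.001 0; 0 0 0.002 0; 0 0 0.002 0; 0 0 0.002 0; 0 0 0.002 0")

```text
t: 8.75
tool_pos: [0.522, 0.2677, 0.1651]
orientation: [-3.102, 0.497, -0.001]
force: [-0.2, -0.3, -0.0]
opening: 0.0158
gripper_force: 12.0
```

Emit:
servo_tool(plan="0 0 0.001 0; 0 0 0.0015 0; 0 0 0.0015 0; 0 0 0.0015 0")

```text
t: 9.08
tool_pos: [0.5217, 0.2676, 0.1631]
orientation: [3.102, -0.497, -0.0]
force: [-0.1, -0.8, -0.6]
opening: 0.0156
gripper_force: 12.0
```

```bash
python3 -c "
from h import *
import pickle
goto([.522,.268,.164],-18.2); print(status.read_state()['force'])
t=eyes.read_camera('side');pickle.dump(t,open('s3.pkl','wb'))
cv2.imwrite('pics/s3.png',cv2.resize(t['image'][210:380,160:360],(800,600),interpolation=2))"
```

```text
shift mm [ 0.2 -0.5 -0.9] turn 0.01 t 9.0833 pos [0.5217 0.2676 0.1631] yaw -18.19 open 0.015556930817820292
[-0.12539699 -0.79165095 -0.58842039]
```

View pics/s3.png

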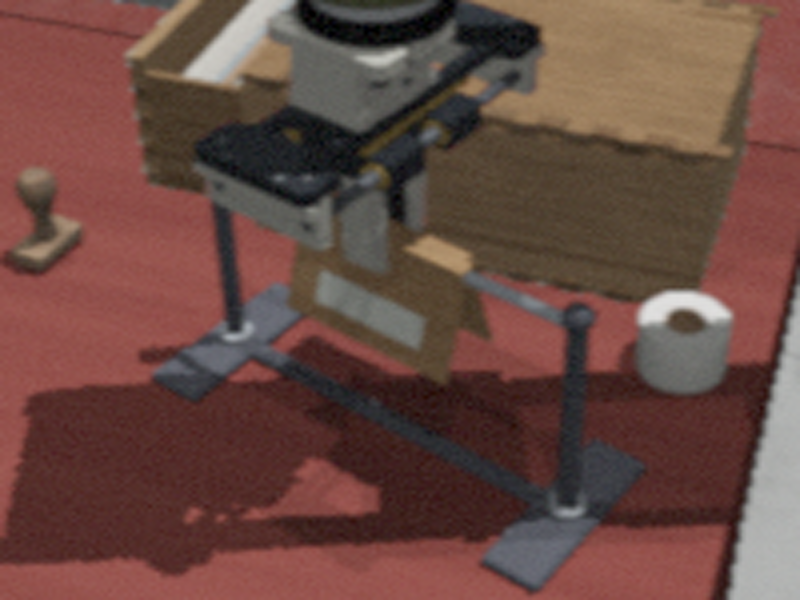

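Emit:
servo_tool(plan="0 0 0 0; 0 0 0 0; 0 0 0 0; 0 0 0 0; 0 0 0 0; 0 0 0 0; 0 0 0 0; 0 0 0 0; 0 0 0 0", grip=-0.1)

```text
t: 9.88
tool_pos: [0.5218, 0.2676, 0.1631]
orientation: [-3.102, 0.497, -0.0]
force: [0.0, 0.2, 0.1]
opening: 0.0511
gripper_force: 0.0
```

Emit:
servo_tool(plan="0 0 -0.003 0; 0 0 -0.01 0; 0 0 -0.02 0; 0 0 -0.035 0; 0 0 -0.055 0; 0 0 -0.075 0; 0 0 -0.095 0; 0 0 -0.11 0; 0 0 -0.12 0; 0 0 -0.125 0; 0 0 -0.125 0")

```text
t: 10.8
tool_pos: [0.5223, 0.2679, 0.2899]
orientation: [-3.101, 0.496, -0.003]
force: [-0.2, -0.0, -0.3]
opening: 0.0514
gripper_force: 0.0
```

```bash
python3 -c "
from h import *
import pickle
goto([.51,-.41,.28],23.7)
s=status.read_state();c=eyes.read_camera('wrist');c['s']=s;pickle.dump(c,open('w4.pkl','wb'))
t=eyes.read_camera('side');pickle.dump(t,open('s4.pkl','wb'))
o=np.hstack([cv2.resize(c['image'][60:360,180:480],(400,400),interpolation=2),cv2.resize(t['image'][220:370,180:330],(400,400),interpolation=2)])
cv2.imwrite('pics/w4.png',o)"
```

```text
shift mm [199.9 647.8   9.2] turn -41.89 t 10.8 pos [0.5223 0.2679 0.2899] yaw -18.19 open 0.05144596407995301
```

View pics/w4.png

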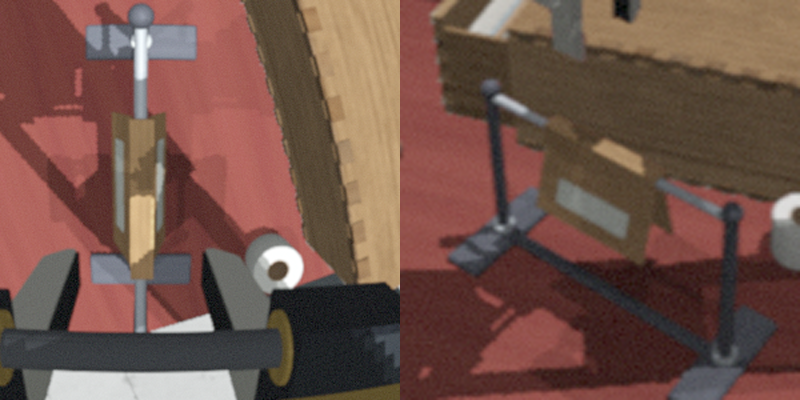

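The cover hangs astride the bar, with its ridge centred. Next is the clip.

Emit:
servo_tool(plan="0.003 0.01 0 -1; 0.01 0.033 0 -3; 0.021 0.067 0 -5; 0.032 0.102 0 -7; 0.043 0.138 0 -10; 0.054 0.174 0 -12; 0.065 0.21 0 -15; 0.076 0.246 0 -17; 0.087 0.282 0 -20; 0.098 0.318 0 -23; 0.109 0.353 0 -26; 0.12 0.388 0 -28", grip=-1)

```text
t: 11.9
tool_pos: [0.5136, -0.1401, 0.2866]
orientation: [-3.129, -0.273, 0.003]
force: [1.5, 0.4, 0.9]
opening: 0.0933
gripper_force: 0.0
```

```bash
python3 -c "
from h import *
import pickle
c=pickle.load(open('w4.pkl','rb'));g=lambda X,Y:(180+(X+.5)*.75-.5,60+(Y+.5)*.75-.5)
a=watz(c,*g(143,119),.167);b=watz(c,*g(141.5,278),.167);d=a-b
print((a+b)/2,np.linalg.norm(d),np.degrees(np.arctan2(d[1],d[0])))
goto([.48,-.42,.25],23.7)"
```

```text
[0.52116449 0.26611925 0.167     ] 0.10849374778181178 -18.630392153120624
shift mm [-81.5 269.9  36.5] turn -13.73 t 11.9 pos [ 0.5136 -0.1401  0.2866] yaw 9.97 open 0.0932688787447503
```

Emit:
servo_tool(plan="-0.005 0.025 0.004 -2; -0.012 0.055 0.008 -4; -0.02 0.09 0.012 -7; -0.028 0.125 0.018 -10; -0.036 0.16 0.024 -12; -0.043 0.19 0.03 -13; -0.049 0.22 0.033 -13.7; -0.053 0.24 0.035 -13.7; -0.056 0.255 0.036 -13.7; -0.058 0.263 0.036 -13.7; -0.058 0.263 0.036 -13.7; -0.058 0.263 0.036 -13.7")

```text
t: 12.9
tool_pos: [0.502, -0.4069, 0.2512]
orientation: [-3.074, -0.639, 0.001]
force: [-0.7, 0.6, -0.0]
opening: 0.0928
gripper_force: 0.0
```

```bash
python3 -c "
from h import *
import pickle
goto([.509,-.4085,.25],23.7)
s=status.read_state();c=eyes.read_camera('wrist');c['s']=s;pickle.dump(c,open('w5.pkl','wb'))
print((pickle.load(open('w1.pkl','rb'))['hand_eye']-np.array(c['hand_eye'])).max())
M=R.from_rotvec(s['orientation']).as_matrix()
cv2.imwrite('pics/w5.png',cv2.resize(c['image'][100:300,190:390],(600,600),interpolation=2))"
```

```text
shift mm [5.8 4.2 1.2] turn -0.21 t 12.9 pos [ 0.502  -0.4069  0.2512] yaw 23.49 open 0.09279049361958051
0.0007606823314942335
```

View pics/w5.png

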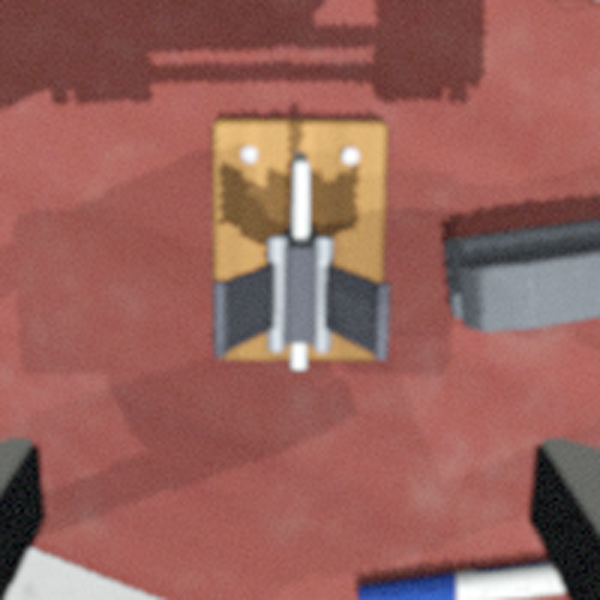

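The clip is seen from above: handle tips at crop (219,319) and (383,319), strip top from (302,157) to (299,370). The stapler, at (445,270), is to the right of the right handle.

```bash
python3 -c "
from h import *
import pickle
c=pickle.load(open('w5.pkl','rb'));g=lambda X,Y:(190+(X+.5)/3-.5,100+(Y+.5)/3-.5)
M=R.from_rotvec(c['s']['orientation']).as_matrix()
for n,x,y,z in[('tipL',219,319,.102),('tipR',383,319,.102),('tipLf',219,283,.102),('tipLn',219,355,.102),('spF',300,238,.07),('spN',300,350,.07),('stF',302,157,.062),('stN',299,370,.062),('staplerL',448,300,.05),('staplerTop',470,330,.05)]:
    p=watz(c,*g(x,y),z);print(n,p.round(4),'tool',(M.T@(p-c['s']['tool_pos'])).round(4))
"
```

```text
tipL [ 0.4907 -0.3892  0.102 ] tool [-0.0033 -0.0205  0.1492]
tipR [ 0.5114 -0.4368  0.102 ] tool [-0.0032  0.0314  0.1491]
tipLf [ 0.5015 -0.3847  0.102 ] tool [ 0.0084 -0.0204  0.1492]
tipLn [ 0.4797 -0.3937  0.102 ] tool [-0.0152 -0.0208  0.1492]
spF [ 0.5197 -0.4049  0.07  ] tool [0.0171 0.0055 0.1812]
spN [ 0.483 -0.421  0.07 ] tool [-0.023   0.0056  0.1812]
stF [ 0.5449 -0.3947  0.062 ] tool [0.0443 0.0062 0.1891]
stN [ 0.4737 -0.4248  0.062 ] tool [-0.033   0.0054  0.1892]
staplerL [ 0.5174 -0.4664  0.05  ] tool [-0.0095  0.0611  0.2011]
staplerTop [ 0.5104 -0.4793  0.05  ] tool [-0.0211  0.07    0.2011]
```

Emit:
servo_tool(plan="-0.001 0.002 0.01 0; -0.002 0.004 0.03 0; -0.003 0.0055 0.055 0; -0.003 0.0055 0.08 0; -0.003 0.0055 0.103 0; -0.003 0.0055 0.122 0; -0.003 0.0055 0.137 0; -0.003 0.0055 0.148 0; -0.003 0.0055 0.154 0; -0.003 0.0055 0.156 0; -0.003 0.0055 0.156 0; -0.003 0.0055 0.156 0")

```text
t: 13.95
tool_pos: [0.5024, -0.4141, 0.0974]
orientation: [3.074, 0.64, 0.002]
force: [0.8, 0.1, 0.3]
opening: 0.093
gripper_force: 0.0
```

Emit:
servo_tool(plan="0 0 0 0;0 0 0 0;0 0 0 0;0 0 0 0;0 0 0 0;0 0 0 0;0 0 0 0;0 0 0 0;0 0 0 0;0 0 0 0;0 0 0 0;0 0 0 0", grip=1, grip_force=30)

```text
t: 14.95
tool_pos: [0.5027, -0.4147, 0.0986]
orientation: [3.073, 0.639, 0.003]
force: [-2.8, 4.7, 17.0]
opening: 0.019
gripper_force: 30.1
```

Emit:
servo_tool(plan="0 0 0 0;0 0 0 0;0 0 0 0;0 0 0 0;0 0 0 0;0 0 0 0")

```text
t: 15.45
tool_pos: [0.5026, -0.4145, 0.0986]
orientation: [3.073, 0.64, 0.003]
force: [-3.1, 1.9, 12.1]
opening: 0.0185
gripper_force: 30.0
```

```bash
python3 -c "
from h import *
import pickle
goto([.5,-.41,.25],23.7)
s=status.read_state();c=eyes.read_camera('wrist');c['s']=s;pickle.dump(c,open('w6.pkl','wb'))
t=eyes.read_camera('side')
cv2.imwrite('pics/w6.png',np.hstack([cv2.resize(c['image'][150:350,190:390],(400,400),interpolation=2),cv2.resize(t['image'][130:230,290:390],(400,400),interpolation=2)]))"
```

```text
shift mm [  -0.4   -4.7 -151.4] turn -0.19 t 15.45 pos [ 0.5026 -0.4145  0.0986] yaw 23.51 open 0.018489286451896934
```

View pics/w6.png

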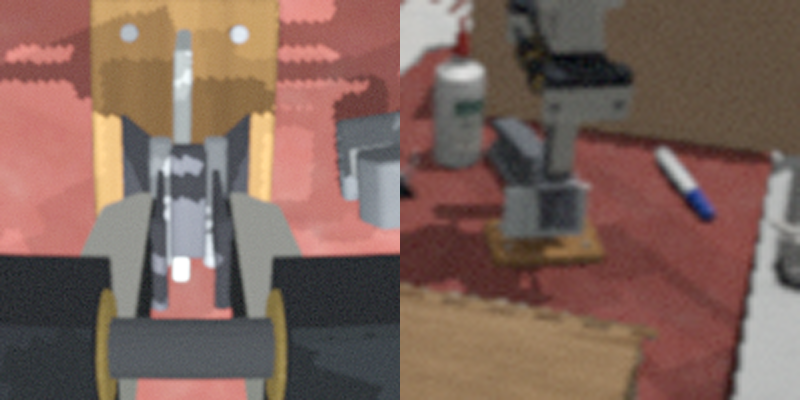

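The clip is squeezed to the stop, with plates parallel and jaws spread, so I'll lift it.

Emit:
servo_tool(plan="0 0 -0.003 0; 0 0 -0.008 0; 0 0 -0.018 0; 0 0 -0.032 0; 0 0 -0.05 0; 0 0 -0.072 0; 0 0 -0.097 0; 0 0 -0.122 0; 0 0 -0.145 0; 0 0 -0.16 0; 0 0 -0.17 0; 0 0 -0.172 0")

```text
t: 16.55
tool_pos: [0.5025, -0.4145, 0.2719]
orientation: [3.072, 0.639, 0.004]
force: [-0.6, -0.3, -1.0]
opening: 0.0183
gripper_force: 29.9
```

Emit:
servo_tool(plan="0 0 -0.005 0; 0 0 -0.015 0; 0 0 -0.025 0; 0 0 -0.03 0; 0 0 -0.03 0")

```text
t: 16.97
tool_pos: [0.5022, -0.4142, 0.3]
orientation: [3.074, 0.64, 0.002]
force: [1.3, -0.9, -0.6]
opening: 0.0183
gripper_force: 29.9
```

```bash
python3 -c "
from h import *
goto([.521,.266,.3],-18.4)"
```

```text
shift mm [ 288.6 -616.2   -1.1] turn 41.91 t 16.9667 pos [ 0.5022 -0.4142  0.3   ] yaw 23.51 open 0.01833901101239157
```

Emit:
servo_tool(plan="0.004 -0.009 0 1; 0.013 -0.027 0 3; 0.026 -0.055 0 5; 0.04 -0.085 0 8; 0.054 -0.115 0 10; 0.068 -0.145 0 13; 0.082 -0.175 0 15; 0.096 -0.205 0 18; 0.11 -0.235 0 20; 0.124 -0.265 0 22; 0.138 -0.295 0 24; 0.152 -0.325 0 26")

```text
t: 17.97
tool_pos: [0.5111, -0.0535, 0.2978]
orientation: [-3.141, 0.071, 0.0]
force: [-0.2, 0.9, -0.9]
opening: 0.0185
gripper_force: 29.9
```

```bash
python3 -c "
from h import *
goto([.521,.266,.3],-18.4)"
```

```text
shift mm [  -4.6 -319.6   -2.1] turn 15.81 t 17.9667 pos [ 0.5111 -0.0535  0.2978] yaw -2.59 open 0.018526477053749622
```

Emit:
servo_tool(plan="0 -0.028 -0.001 2; -0.001 -0.056 -0.001 4; -0.001 -0.085 -0.002 6; -0.002 -0.115 -0.002 8; -0.002 -0.145 -0.002 10; -0.003 -0.175 -0.002 12; -0.003 -0.205 -0.002 14; -0.004 -0.235 -0.002 15; -0.004 -0.262 -0.002 15.8; -0.005 -0.285 -0.002 15.8; -0.005 -0.303 -0.002 15.8; -0.005 -0.314 -0.002 15.8")

```text
t: 18.97
tool_pos: [0.5196, 0.2608, 0.2995]
orientation: [-3.102, 0.497, 0.001]
force: [0.0, -0.9, -1.7]
opening: 0.0185
gripper_force: 29.9
```

Emit:
servo_tool(plan="0 -0.002 0 0; 0.001 -0.003 0 0; 0.001 -0.003 0 0; 0.001 -0.003 0 0; 0.001 -0.003 0 0; 0.001 -0.003 0 0")

```text
t: 19.47
tool_pos: [0.5222, 0.2606, 0.3003]
orientation: [3.101, -0.501, 0.0]
force: [0.1, -0.3, -0.6]
opening: 0.0191
gripper_force: 29.9
```

```bash
python3 -c "
from h import *
import pickle
goto([.521,.266,.3],-18.4)
s=status.read_state();c=eyes.read_camera('wrist');c['s']=s;pickle.dump(c,open('w7.pkl','wb'))
t=eyes.read_camera('side');pickle.dump(t,open('s7.pkl','wb'))
cv2.imwrite('pics/w7.png',np.hstack([cv2.resize(c['image'][150:350,190:390],(400,400),interpolation=2),cv2.resize(t['image'][200:300,210:310],(400,400),interpolation=2)]))"
```

```text
shift mm [-2.9 -4.8  0.3] turn 0.04 t 19.4667 pos [0.5222 0.2606 0.3003] yaw -18.36 open 0.019111193217032345
```

View pics/w7.png

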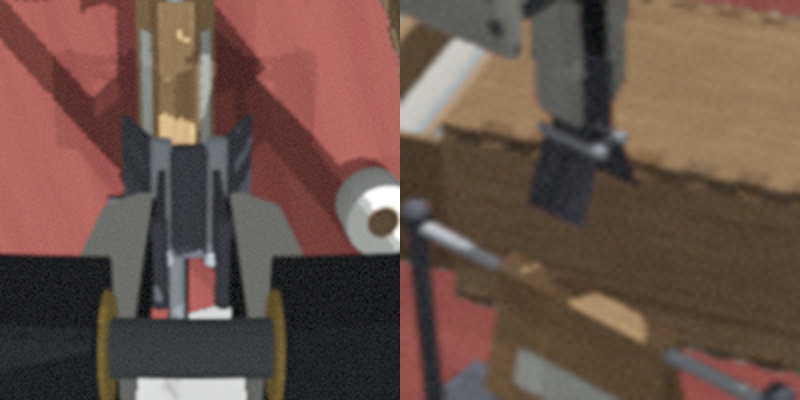

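Clip held open and upright. The ridge shows about 5 mm to the tool's −y side, which matches the computed shift.

Emit:
servo_tool(plan="-0.001 -0.002 0 0; -0.002 -0.004 0 0; -0.003 -0.005 0 0; -0.003 -0.005 0 0; -0.003 -0.005 0 0; -0.003 -0.005 0 0")

```text
t: 20.07
tool_pos: [0.5207, 0.2671, 0.3001]
orientation: [3.102, -0.499, -0.0]
force: [0.5, -0.3, 0.0]
opening: 0.0185
gripper_force: 29.9
```

```bash
python3 -c "
from h import *
import pickle
goto([.521,.266,.2166],-18.4)
s=status.read_state();c=eyes.read_camera('wrist');c['s']=s
M=R.from_rotvec(s['orientation']).as_matrix()
cv2.imwrite('pics/w8.png',cv2.resize(c['image'][130:290,205:365],(600,600),interpolation=2));pickle.dump(c,open('w8.pkl','wb'))"
```

```text
shift mm [ 0.6  1.  83.5] turn 0.12 t 20.0667 pos [0.5207 0.2671 0.3001] yaw -18.28 open 0.018483817077937083
```

View pics/w8.png

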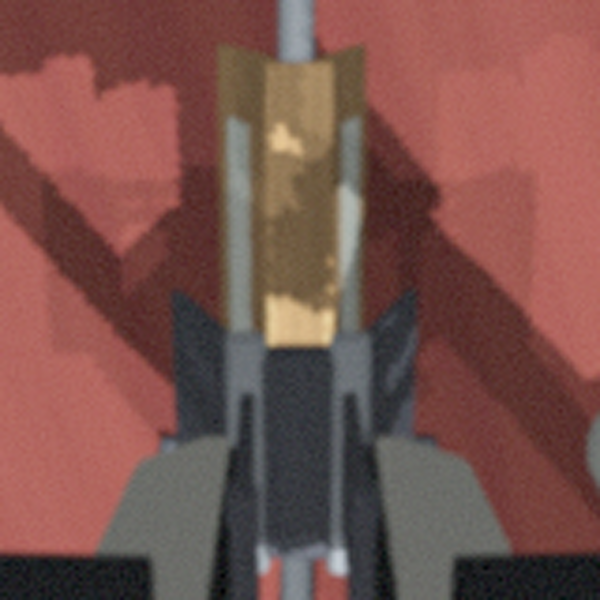

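```bash
python3 -c "
from h import *
import pickle
c=pickle.load(open('w8.pkl','rb'));g=lambda X,Y:(205+(X+.5)/3.75-.5,130+(Y+.5)/3.75-.5)
M=R.from_rotvec(c['s']['orientation']).as_matrix()
for n,x,y,z in[('ridF',299,62,.167),('ridN',299.5,320,.167),('spF',298,347,.267),('spN',299,548,.267),('jawL',173,292,.232),('jawR',415,292,.232)]:
    p=watz(c,*g(x,y),z);print(n,p.round(4),'tool',(M.T@(p-c['s']['tool_pos'])).round(4))
"
```

```text
ridF [0.573  0.2495 0.167 ] tool [0.0552 0.0003 0.1331]
ridN [0.5142 0.2688 0.167 ] tool [-0.0067  0.0004  0.1331]
spF [0.5378 0.2613 0.267 ] tool [0.0181 0.0002 0.0331]
spN [0.5044 0.2722 0.267 ] tool [-0.0171  0.0004  0.0331]
jawL [0.5447 0.2834 0.232 ] tool [ 0.0177 -0.0229  0.0681]
jawR [0.5306 0.2409 0.232 ] tool [0.0177 0.0218 0.0681]
```

Everything is aligned within 1 mm, so I'll descend straight.

Emit:
servo_tool(plan="0 0 0.005 0; 0 0 0.014 0; 0 0 0.024 0; 0 0 0.034 0; 0 0 0.044 0; 0 0 0.053 0; 0 0 0.061 0; 0 0 0.068 0; 0 0 0.074 0; 0 0 0.079 0; 0 0 0.082 0; 0 0 0.083 0")

```text
t: 21.12
tool_pos: [0.5206, 0.267, 0.2166]
orientation: [3.101, -0.499, -0.001]
force: [-1.1, -0.7, -0.9]
opening: 0.0187
gripper_force: 29.9
```

Emit:
servo_tool(plan="0 0 0 0; 0 0 0 0; 0 0 0 0; 0 0 0 0; 0 0 0 0; 0 0 0 0")

```text
t: 21.62
tool_pos: [0.5208, 0.2671, 0.2174]
orientation: [-3.101, 0.499, -0.0]
force: [0.3, 0.6, -0.1]
opening: 0.0189
gripper_force: 29.9
```

```bash
python3 -c "
from h import *
goto([.521,.2665,.2166],-18.4);print(status.read_state()['force'])
t=eyes.read_camera('side')
cv2.imwrite('pics/s9.png',cv2.resize(t['image'][210:330,190:310],(600,600),interpolation=2))"
```

```text
shift mm [0.4 0.6 0.8] turn 0.11 t 21.6167 pos [0.5208 0.2671 0.2174] yaw -18.29 open 0.01890350863138576
[ 0.34131861  0.59209988 -0.05490604]
```

View pics/s9.png

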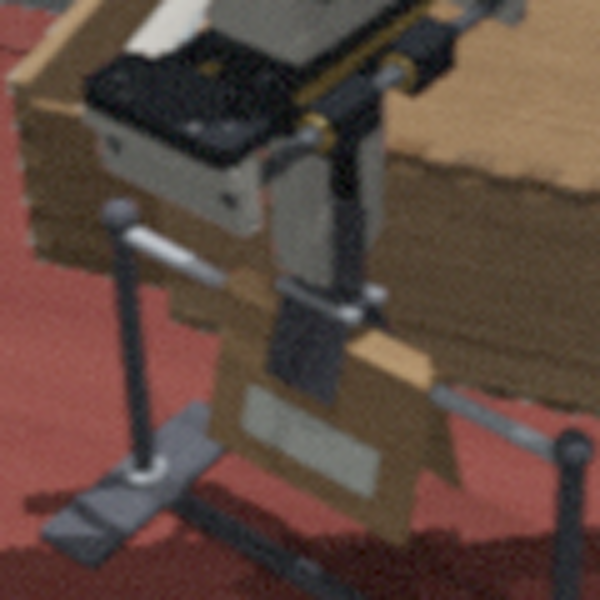

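The jaws straddle the ridge at its middle without contact, so I'm handing in.

```bash
python3 -c "
from h import *
print(robot.close_job())"
```

```text
the job is handed in; nothing more can be done
None
```

I handed the job in at about 21.7 s: the cover hangs at the middle of the bar and the clip is held squeezed open astride its ridge, with no contact seen in the last picture; no verdict came back, and I viewed 13 pictures, three over the limit of 10.

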